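# Roll a clamp's knurled wheel until the jaw reaches the gauge mark

### The arm

A 7-joint arm with a two-finger parallel gripper is mounted at the origin on a cart in front of the work surface, level with it; the furniture and walls round the work are solid. World frame = base frame: x ahead of the robot, y to its left, z up, the work surface at z = 0. Lengths are in m, angles in rad, forces in N, time in s.
With the tool pointing down it reaches from about 0.425 to 1.025 m from the base axis. Payload 9.4 kg.
Tool frame: the origin (TCP) lies midway between the tips of the shut fingers; the grasp point (between the pads) lies 19 mm behind it (ctrl.grip_point_offset is the distance from the TCP to the grasp point, in m); z points along the fingers, y is the line along which they close (so a half turn about z gives the same grasp; the last joint's range is limited). The gripper opens to 93 mm and grips with 3 to 60 N. Pads are 15 mm wide; open, the fingers measure 128 mm over their backs; the gripper's body (75 mm by 188 mm) begins 65 mm behind the grasp point.
Start: joints at [1.27, 0.599, -0.003, 1.599, 0.002, 0.943, -0.08], TCP at [0.161, -0.707, 0.198] pointing down, gripper open.
Joint ranges: [-2.57, 2.57], [-0.35, 1.97], [-1.29, 1.29], [0.11, 2.56], [-1.05, 4.19], [0.11, 1.86], [-2.63, 2.63]. Speed limits (rad/s): [2.22, 2.22, 3.01, 3.01, 3.14, 3.14, 3.14].

### API

Orientations are given as a unit quaternion [x, y, z, w].
In Python, from bench import ctrl gives the robot as it stands.
- The arm moves only by the shell command python3 -m pendant 'ROWS' [OPENING]. ROWS is JSON, a list of rows, each a list of 2 entries, a list of its own where there are three numbers: the shift along the tool's x, y, z in m, then the turn, a rotation vector about the tool's x, y, z in rad. In form: [[[x, y, z], [ax, ay, az]], ...]. A call has 1 to 8 rows; each row is the pose to reach, as a shift and turn from the pose commanded when the call began, along the tool's axes at that moment; what a row does not reach only later rows make up. A row lasts 1/12 s, in which the tool goes at most 41.7 mm and 7.16 degrees, less where a joint would pass 70% of its speed; a pose out of reach is approached as far as the arm can. A call with a gripper value outside its range is refused whole. OPENING is the closure in counts, from 0 (fully open) to 255 (shut), set as the call begins (- or left out, the last holds). The fingers move at their own pace and stop on an object; the grip force is fixed at half the most. Time passes only in rows, so rows that repeat a pose let the fingers close. It gives the time, the measured TCP pose, the force, the opening and the grip force at its end, in the units of the state.
- ctrl.sense(): the state, without advancing time (a new reading comes with each control period).
- ctrl.camera(name): name is "scene" or "top" or "wrist"; returns (picture, depth): 400x640x3 uint8, blue, green, red; 400x640 float32, m along the optical axis (not along the pixel's ray), 0 where there is no reading.
- ctrl.get_calibration(name): a dict with "K" (3x3 intrinsics, pixels), "origin" and "attitude" of the camera in the world. Camera axes: x right, y up, looking along -z (the intrinsics and any distortion apply to the point x, -y, -z); pixel columns grow to the right and rows downward; lengths in m; the calibration is good to about 2 mm. A picture is of the moment at which its call begins: read the wrist's pose just before it. get_calibration takes no time and is no camera call; for the wrist camera it gives the pose at the moment of the call.
- ctrl.finish_job(): hands the job in; it is judged then, once.
The state is a dict: "time_s": time; "joint_pos": joint angles; "qvel": joint speeds; "joint_torque": joint torques, N m; "tcp_pos": TCP position; "ee_rot": TCP orientation; "wrist_force": force on the tool from outside, world axes, zero at the start; "torque": the same for the moment, N m; "gripper_width": finger opening in m; "gripper_force": force on a finger pad.
Only numpy, scipy, OpenCV 4.12 (cv2) and the standard library are available. Lean on these libraries where they do the work, as an engineer would, in place of code of your own. Each camera call takes 0.05 s, during which the arm holds its last target. There are 200 camera calls.

### The job

Preset the small bench clamp: with a fingertip, press on top of the brass knurled wheel and roll it, in as many strokes as you need, until the blue jaw has closed the gap to the gauge mark, with its yellow pointer in line with the red mark; then take the hand away. Turn the wheel only by rolling it from above: do not push the jaw itself, do not shift the red mark, and leave the tape roll, the nose cone and the little clamp block where they are.

Things in the scene. Friction and masses are not known exactly. Their poses are not given: they have to be found in the camera images.
- clamp: the bench clamp, fixed to the bench: dark steel base plate 156 x 76 mm, top face at z = 12 mm, with a grey wheel housing and a grey fixed jaw (top at 44 mm). Origin: centre of the base's underside. Its x axis runs along the base from the wheel to the fixed jaw: the blue jaw closes along +x. z is up.
- wheel_top (a point): top of the wheel's rim, 70 mm above the bench, on the clamp's y = 0, 45 mm from its origin towards -x; does not move. The wheel stands between two grey round-topped cheeks (outer faces 30 mm apart, 36 mm long, top at 66 mm): only the upper 4 mm of the rim are clear from the sides. All else on the clamp is below 45 mm.
- wheel: brass knurled wheel, radius 26, width 16 mm, level axle along the clamp's y; origin on the axle, 44 mm up. Dragging the rim's top along the clamp's +x (to the jaws) moves the jaw the same way and closes the gap, 8 mm per 26 mm of rim; dragged back it opens. About 1.3 N along the rim turns it; it stays where left. A press of 4 N or more gives grip; it does not yield downward.
- jaw: the blue moving jaw, 22 x 36 mm, top at 44 mm, with a black rubber face; driven by the wheel through a rack (its origin moves with it along the clamp's x). Can travel 33 mm in all from the start.
- pointer (a point): outer end of the yellow pointer on the side of the blue jaw: a blade 3 mm wide and 20 mm above the bench, on the clamp's -y side; moves with the jaw.
- mark (a point): inner end of the red gauge mark, a ridge 3 mm wide, 20 mm above the bench on a small dark rider beside the scale, at the same clamp y as the pointer and 12 to 25 mm ahead of it (+x of the clamp) at the start. Axes as the clamp's. The jaw is right when pointer and mark coincide.
- tape_roll: loose roll of white tape lying beside the clamp, 54 mm across, 12 mm high; origin at the centre of its underside
- nose_cone: loose pale grey nose cone standing beside the clamp, 20 mm across, 34 mm high; origin at the centre of its underside
- holder_block: loose aluminium clamp block with black thumb screw lying beside the clamp, 22 x 52 x 22 mm; origin at its underside

How it is judged:
On the way:
1. the fingers roll the wheel: the blue jaw has closed by 3 mm with the fingers on the wheel (x of pointer in the frame of clamp above 0.023 m), for 0.04 s.
At the end, for the whole second after the job is handed in: the yellow pointer is in line with the red mark within 2.5 mm along the clamp, the jaw is at rest, and the tape roll, nose cone and clamp block are within 10 mm of where they stood (x of pointer in the frame of mark between -0.0025 and 0.0025 m and linear speed of jaw below 0.002 m/s and distance of each of tape_roll, nose_cone, holder_block from where it was at the start of the episode below 0.01 m); the robot touches nothing.
It fails at once if the robot touches the blue jaw (over 1 N) (contact force between any of the fingers, the arm and jaw above 1 N).
It fails at once if the red mark is shifted along the clamp by over 1.5 mm (distance of mark from where it was at the start of the episode above 0.0015 m).
It fails at once if the tape roll is lifted or pushed (over 10 mm) (distance of tape_roll from where it was at the start of the episode above 0.01 m).
It fails at once if the nose cone is lifted or pushed (over 10 mm) (distance of nose_cone from where it was at the start of the episode above 0.01 m).
It fails at once if the holder block is lifted or pushed (over 10 mm) (distance of holder_block from where it was at the start of the episode above 0.01 m).
It also fails if it takes over 51 s, if anything falls off the work surface, if the arm or the gripper's body presses on something with over 40 N, if the wrist force passes 120 N, or if a joint passes its speed limit or range.

## Working session

There is one attempt and no reset: what is moved stays moved. The work goes in short steps, Python scripts to look and compute and a shell command to move; the robot and the scene stay as the last step left them, time stands still between calls to the robot, and variables do not carry over. Pictures are saved under pics/ and viewed, at most 10 in all, crops included, and the job is handed in when it is done.

```bash
mkdir -p pics; ls
cat > h.py <<'E'
import numpy as np, cv2
from bench import ctrl
from scipy.spatial.transform import Rotation as R
def cal(n):
    c=ctrl.get_calibration(n); A=np.array(c["attitude"],float)
    if A.shape!=(3,3): A=R.from_quat(A).as_matrix()
    return np.array(c["K"]),np.array(c["origin"]),A,c
def world(n,D,uv=None):
    K,o,A,_=cal(n); v,u=np.mgrid[0:D.shape[0],0:D.shape[1]]
    x=(u-K[0,2])/K[0,0]*D; y=(v-K[1,2])/K[1,1]*D
    return np.stack([x,-y,-D],-1)@A.T+o
E
python3 - <<'E'
from h import *
s=ctrl.sense(); print(s)
for n in("scene","top"):
    I,D=ctrl.camera(n); print(cal(n)[3]); cv2.imwrite(f"pics/{n}0.png",I); np.savez(f"{n}0.npz",I=I,D=D,W=world(n,D))
E
```

```text
pics
{'time_s': 0.0, 'joint_pos': array([ 1.27033845,  0.60008628, -0.00254735,  1.60013462,  0.00180925,
        0.94293175, -0.07982305]), 'qvel': array([ 0.00033019, -0.00025756, -0.00054063, -0.00025358, -0.0007251 ,
       -0.00056336,  0.00037648]), 'joint_torque': array([-6.61378954e-05, -7.65093756e+01,  1.49711464e+00, -2.52364147e+01,
       -5.25469438e-02,  1.66314247e-02,  1.72200744e-04]), 'tcp_pos': array([ 0.16073377, -0.70641003,  0.19738632]), 'ee_rot': array([ 9.93745303e-01,  1.11667662e-01, -1.60200696e-04, -7.62308656e-04]), 'wrist_force': array([ 0.17818816, -0.15201099, -1.29857267]), 'torque': array([ 0.02697373, -0.01016185,  0.0376141 ]), 'gripper_force': 0.0, 'gripper_width': 0.09298204132459313}
{'K': array([[482.03140448,   0.        , 314.22960371],
       [  0.        , 482.03140448, 193.75873931],
       [  0.        ,   0.        ,   1.        ]]), 'origin': array([0.28584383, 0.61716439, 0.61373029]), 'attitude': array([-0.09259301,  0.41076356,  0.88699761, -0.1895655 ])}
{'K': array([[496.83883785,   0.        , 324.13770818],
       [  0.        , 496.83883785, 198.14752535],
       [  0.        ,   0.        ,   1.        ]]), 'origin': array([0.4381426 , 0.04462621, 0.95103581]), 'attitude': array([ 0.03264963, -0.05176221, -0.70284834,  0.70870225])}
```

View pics/top0.png

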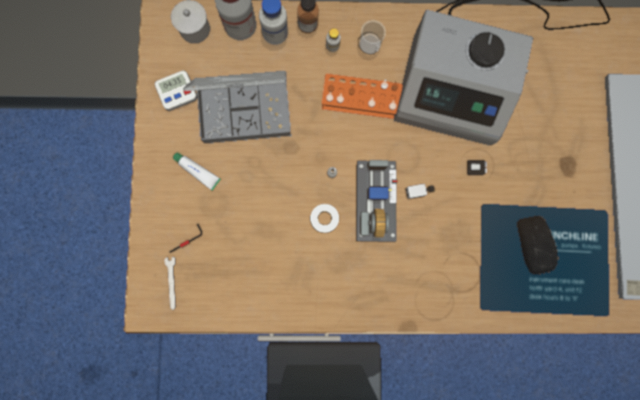

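View pics/scene0.png

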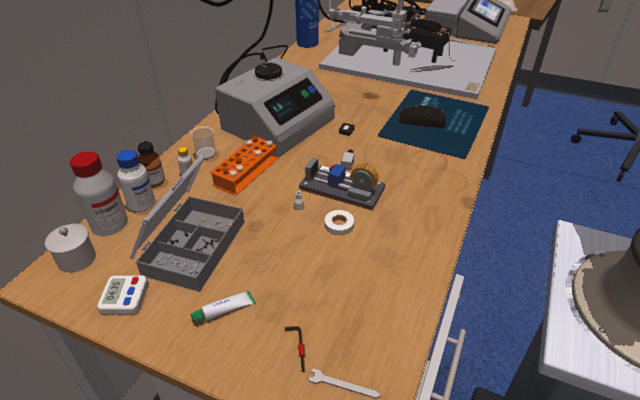

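The top view shows the clamp at about (376,200), with the wheel at (377,223) on the robot's side, the blue jaw at (378,193) and the fixed jaw at (378,164). The red mark is at about (394,181) on its right. The tape roll is at (325,218), the cone at (332,172) and the block at (420,191). The clamp's x axis points roughly along world +x.

Run:
```python
from h import *
d=np.load("top0.npz"); I,D,W=d["I"],d["D"],d["W"]
cv2.imwrite("pics/top_crop.png",cv2.resize(I[145:255,300:450],None,fx=5,fy=5,interpolation=cv2.INTER_CUBIC))
reg=np.zeros(D.shape,bool); reg[150:250,345:402]=1
print("table z",np.median(W[235:245,330:345,2]))
m=reg&(W[...,2]>.006)&(D>0)
cnt=np.stack(np.nonzero(m)[::-1],1).astype(np.float32)
P=W[m][:,:2]; r=cv2.minAreaRect((P*1000).astype(np.float32)); print("rect all",r)
m2=reg&(W[...,2]>.006)&(W[...,2]<.018); print("rect base",cv2.minAreaRect((W[m2][:,:2]*1000).astype(np.float32)),m2.sum())
hsv=cv2.cvtColor(I,cv2.COLOR_BGR2HSV); H,S,V=[hsv[...,i].astype(int) for i in range(3)]
for n,mm in dict(blue=(abs(H-112)<10)&(S>120),red=((H<8)|(H>172))&(S>110),yel=(abs(H-27)<5)&(S>130),brass=(abs(H-18)<8)&(S>90)&(W[...,2]>.045),high=W[...,2]>.06).items():
    q=mm&reg; 
    if q.any(): v,u=np.nonzero(q); print(n,q.sum(),u.mean(),v.mean(),W[q].mean(0),W[q].max(0),W[q].min(0))
for n,b in dict(tape=(205,232,308,342),cone=(165,182,325,340),block=(180,202,403,438)).items():
    w=W[b[0]:b[1],b[2]:b[3]].reshape(-1,3); w=w[w[:,2]>.006]; print(n,w.min(0),w.max(0))
```

```text
table z -0.0005957786757949668
rect all ((547.578125, -81.10073852539062), (76.26844024658203, 155.118408203125), 89.85292053222656)
rect base ((547.578125, -81.10073852539062), (76.26844024658203, 155.118408203125), 89.85292053222656) 2030
blue 184 378.42391304347825 192.80434782608697 [ 0.55747713 -0.07919355  0.04847848] [0.56738827 0.04462621 0.95103581] [ 0.4381426  -0.09586767  0.04002179]
red 5 394.8 180.8 [ 0.58484299 -0.11479682  0.01855885] [ 0.58682269 -0.11137288  0.01985394] [ 0.58423621 -0.11755946  0.01596422]
brass 274 379.0729927007299 221.52919708029196 [ 0.49838937 -0.0728873   0.10861161] [0.52778463 0.04462621 0.95103581] [ 0.4381426  -0.08853295  0.04644101]
high 314 379.21974522292993 219.40127388535032 [ 0.49603869 -0.06794237  0.14985087] [0.52263302 0.04462621 0.95103581] [ 0.4381426  -0.09446551  0.060151  ]
tape [ 0.4381426  -0.00708409  0.00630065] [0.53807833 0.04462621 0.95103581]
cone [ 0.4381426  -0.00476829  0.00682172] [0.61081096 0.04462621 0.95103581]
block [ 0.4381426  -0.19120222  0.00619527] [0.57903727 0.04462621 0.95103581]
```

View pics/top_crop.png

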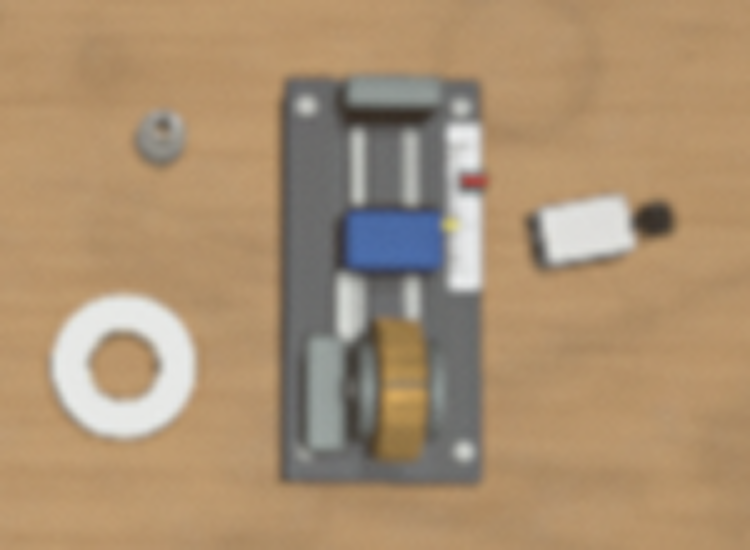

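```bash
python3 -m pendant '[[[0.02,-0.024,0],[0,0,-0.1]],[[0.045,-0.053,0],[0,0,-0.22]],[[0.07,-0.082,0],[0,0,-0.34]],[[0.096,-0.112,0],[0,0,-0.46]],[[0.122,-0.142,0],[0,0,-0.58]],[[0.148,-0.172,0],[0,0,-0.7]],[[0.174,-0.202,0],[0,0,-0.82]],[[0.19,-0.222,0],[0,0,-0.9]]]' 255
cat >> h.py <<'E'
def goal(p,yaw=90):
    s=ctrl.sense(); T=R.from_quat(s["ee_rot"]); G=R.from_euler("z",yaw,degrees=True)*R.from_euler("x",180,degrees=True)
    print("t",s["time_s"],"pos",s["tcp_pos"].round(4),"F",s["wrist_force"].round(2),"w",s["gripper_width"])
    print("shift",T.inv().apply(np.array(p)-s["tcp_pos"]).round(4),"turn",(T.inv()*G).as_rotvec().round(4))
E
python3 -c "
from h import *
goal([.490,-.081,.14])"
```

```text
time_s: 0.77
tcp_pos: [0.2985, -0.4446, 0.1982]
ee_rot: [0.844, 0.537, 0.0, -0.0]
wrist_force: [0.3, 0.7, -0.8]
gripper_width: 0.0444
gripper_force: 0.0
t 0.7667 pos [ 0.2985 -0.4446  0.1982] F [ 0.26  0.7  -0.84] w 0.04437258379037491
shift [0.4104 0.0193 0.0587] turn [-0.     -0.0011 -0.4377]
```

```bash
python3 -m pendant '[[[0.03,0.001,0],[0,0,-0.06]],[[0.07,0.003,0],[0,0,-0.12]],[[0.11,0.005,0.0],[0,0,-0.18]],[[0.15,0.007,0.0],[0,0,-0.24]],[[0.19,0.009,0.0],[0,0,-0.3]],[[0.23,0.011,0.0],[0,0,-0.36]],[[0.265,0.013,0.0],[0,0,-0.42]],[[0.29,0.014,0],[0,0,-0.43]]]'
python3 -c "
from h import *
goal([.490,-.081,.14])"
```

```text
time_s: 1.43
tcp_pos: [0.4361, -0.1897, 0.1983]
ee_rot: [0.711, 0.703, 0.0, -0.0]
wrist_force: [0.5, -0.5, 0.1]
gripper_width: 0.0004
gripper_force: 0.0
t 1.4333 pos [ 0.4361 -0.1897  0.1983] F [ 0.52 -0.48  0.13] w 0.0003841175707586429
shift [0.1093 0.0527 0.0584] turn [ 0.0005 -0.0006 -0.0108]
```

```bash
python3 -m pendant '[[[0.025,0.012,0.01],[0,0,-0.011]],[[0.06,0.029,0.03],[0,0,-0.011]],[[0.09,0.044,0.05],[0,0,-0.011]],[[0.11,0.053,0.058],[0,0,-0.011]],[[0.11,0.053,0.058],[0,0,-0.011]],[[0.11,0.053,0.058],[0,0,-0.011]]]'
python3 - <<'E'
from h import *
goal([.490,-.081,.08])
for n in("wrist","scene"):
    I,D=ctrl.camera(n); np.savez(f"{n}1.npz",I=I,D=D,W=world(n,D))
    cv2.imwrite(f"pics/{n}1.png",I if n=="wrist" else cv2.resize(I[110:240,250:430],None,fx=4,fy=4,interpolation=cv2.INTER_CUBIC))
E
```

```text
time_s: 1.93
tcp_pos: [0.4896, -0.0823, 0.1395]
ee_rot: [0.708, 0.706, -0.0, -0.001]
wrist_force: [-1.1, 0.6, 0.9]
gripper_width: 0.0002
gripper_force: 0.0
t 1.9333 pos [ 0.4896 -0.0823  0.1395] F [-1.11  0.61  0.89] w 0.0002135354469028552
shift [0.0013 0.0005 0.0595] turn [-0.0017 -0.0006 -0.0027]
```

View pics/wrist1.png

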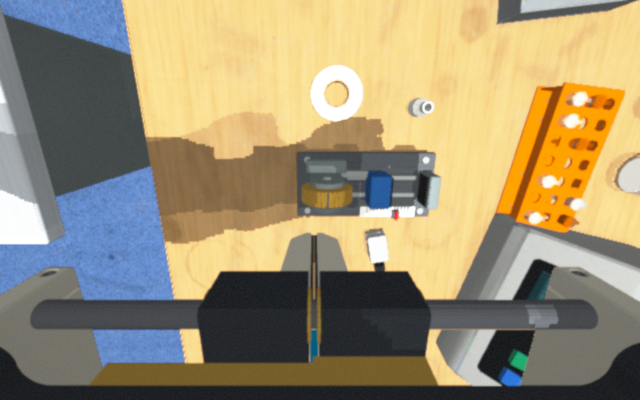

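View pics/scene1.png

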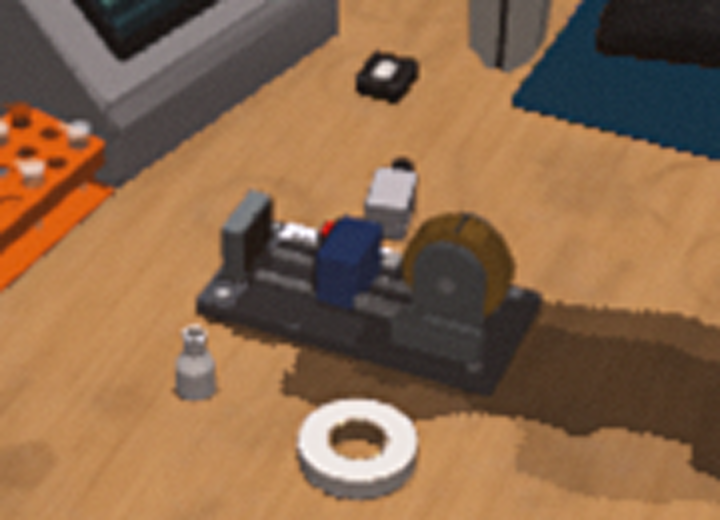

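The wrist view shows the clamp with its wheel at (327,195), blue jaw at (379,190), red mark at (396,215) and the shut fingertips at (315,240). In the scene crop the fingertip (500,60) hangs clear above the wheel (460,230).

Run:
```python
from h import *
d=np.load("scene1.npz"); W=d["W"]
m=(abs(W[...,0]-.49)<.05)&(abs(W[...,1]+.082)<.03)&(W[...,2]>.1)&(W[...,2]<.175)
p=W[m]
for z in np.arange(.13,.175,.005):
    q=p[abs(p[:,2]-z)<.0025]
    if len(q): print(z.round(3),len(q),q.min(0).round(4),q.max(0).round(4))
d=np.load("wrist1.npz"); I,D,W=d["I"],d["D"],d["W"]
cv2.imwrite("pics/wrist1c.png",cv2.resize(I[140:230,290:450],None,fx=5,fy=5,interpolation=cv2.INTER_CUBIC))
hsv=cv2.cvtColor(I,cv2.COLOR_BGR2HSV); H,S,V=[hsv[...,i].astype(int) for i in range(3)]
reg=np.zeros(D.shape,bool); reg[145:225,290:445]=1
for n,mm in dict(red=((H<8)|(H>172))&(S>140),yel=(abs(H-28)<6)&(S>120),high=(W[...,2]>.067)).items():
    q=mm&reg; v,u=np.nonzero(q)
    if len(u): print(n,len(u),u.mean(),v.mean(),W[q].mean(0).round(4),W[q].min(0).round(4),W[q].max(0).round(4))
```

```text
0.16 5 [ 0.4843 -0.0791  0.1607] [ 0.493  -0.0746  0.1625]
0.165 27 [ 0.4794 -0.08    0.1628] [ 0.4989 -0.0731  0.1674]
0.17 40 [ 0.4738 -0.0909  0.1676] [ 0.5012 -0.0725  0.1724]
red 26 395.84615384615387 214.84615384615384 [ 0.5826 -0.1147  0.0193] [ 0.5804 -0.1195  0.0167] [ 0.5849 -0.1101  0.0203]
high 371 331.69272237196765 198.20754716981133 [ 0.4992 -0.071   0.0998] [ 0.4888 -0.0928  0.067 ] [ 0.5131 -0.0013  0.3255]
```

View pics/wrist1c.png

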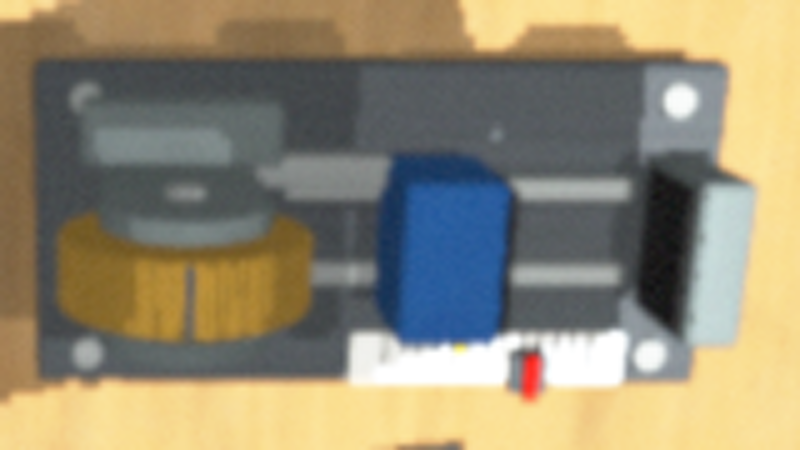

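```bash
cat >> h.py <<'E'
def proj(n,p):
    K,o,A,_=cal(n); c=(np.array(p)-o)@A; c=c*[1,-1,-1]; q=K@c; return q[:2]/q[2]
E
python3 - <<'E'
from h import *
for p in([.4896,-.0823,.1395],[.4896,-.0823,.16],[.5026,-.081,.07]): print("scene",proj("scene",p),"wrist",proj("wrist",p))
d=np.load("scene1.npz"); I,D,W=d["I"],d["D"],d["W"]
for v in range(118,132): print(v,[tuple(W[v,u].round(3)) for u in (368,372,376,380)])
m=np.zeros(D.shape,bool); m[150:215,295:390]=1
q=W[m&(W[...,2]>.006)&(D>0)]; print(q.min(0),q.max(0))
q=q[q[:,2]>.064]; print(q.mean(0),q.min(0),q.max(0))
d=np.load("wrist1.npz"); W=d["W"]; print("wrist yel",W[207:212,380:385].reshape(-1,3).round(4)[::4])
print("wrist tip",[tuple(W[v,305].round(3)) for v in range(230,262,4)])
m=np.zeros(W.shape[:2],bool); m[145:225,290:445]=1
q=W[m&(W[...,2]>.008)&(W[...,2]<.1)]; print(q.min(0),q.max(0)); q=q[q[:,2]>.067]; print(q.min(0),q.max(0))
E
```

```text
scene [374.37225574 135.24304904] wrist [315.98190977 229.81324788]
scene [375.21605713 125.37350809] wrist [316.17518351 242.44357888]
scene [364.89208648 165.2511724 ] wrist [329.21880122 199.34874537]
118 [(np.float64(0.501), np.float64(-0.075), np.float64(0.176)), (np.float64(0.495), np.float64(-0.077), np.float64(0.177)), (np.float64(0.488), np.float64(-0.077), np.float64(0.178)), (np.float64(0.48), np.float64(-0.076), np.float64(0.181))]
119 [(np.float64(0.501), np.float64(-0.075), np.float64(0.174)), (np.float64(0.494), np.float64(-0.074), np.float64(0.176)), (np.float64(0.488), np.float64(-0.079), np.float64(0.175)), (np.float64(0.48), np.float64(-0.075), np.float64(0.18))]
120 [(np.float64(0.501), np.float64(-0.075), np.float64(0.172)), (np.float64(0.494), np.float64(-0.077), np.float64(0.173)), (np.float64(0.487), np.float64(-0.076), np.float64(0.175)), (np.float64(0.48), np.float64(-0.077), np.float64(0.176))]
121 [(np.float64(0.5), np.float64(-0.073), np.float64(0.171)), (np.float64(0.494), np.float64(-0.077), np.float64(0.171)), (np.float64(0.487), np.float64(-0.075), np
[... 2835 characters left out ...]
]
 [ 0.5659 -0.1127  0.0114]
 [ 0.5704 -0.1124  0.0123]]
wrist tip [(np.float64(0.477), np.float64(-0.142), np.float64(-0.001)), (np.float64(0.483), np.float64(-0.075), np.float64(0.162)), (np.float64(0.483), np.float64(-0.075), np.float64(0.167)), (np.float64(0.483), np.float64(-0.075), np.float64(0.172)), (np.float64(0.483), np.float64(-0.075), np.float64(0.179)), (np.float64(0.483), np.float64(-0.074), np.float64(0.185)), (np.float64(0.483), np.float64(-0.074), np.float64(0.189)), (np.float64(0.484), np.float64(-0.074), np.float64(0.193))]
[ 0.46769629 -0.12122637  0.00806512] [ 0.62348729 -0.04317472  0.0715375 ]
[ 0.48910961 -0.09279225  0.06702643] [ 0.51314215 -0.07312716  0.0715375 ]
```

```bash
python3 -m pendant '[[[0.001,0.0035,0.02],[0,0,-0.003]],[[0.001,0.0035,0.045],[0,0,-0.003]],[[0.001,0.0035,0.06],[0,0,-0.003]],[[0.001,0.0035,0.064],[0,0,-0.003]],[[0.001,0.0035,0.064],[0,0,-0.003]]]'
python3 -m pendant '[[[0,0,0.002],[0,0,0]],[[0,0,0.004],[0,0,0]],[[0,0,0.005],[0,0,0]],[[0,0,0.006],[0,0,0]],[[0,0,0.006],[0,0,0]]]'
```

```text
time_s: 2.45
tcp_pos: [0.4924, -0.084, 0.0758]
ee_rot: [0.709, 0.705, -0.001, -0.0]
wrist_force: [-0.2, 1.4, 0.6]
gripper_width: 0.0003
gripper_force: 0.0
time_s: 2.87
tcp_pos: [0.4934, -0.0829, 0.0705]
ee_rot: [0.708, 0.706, 0.0, 0.0]
wrist_force: [0.2, 0.7, 0.1]
gripper_width: 0.0003
gripper_force: 0.0
```

```bash
python3 -m pendant '[[[0,0,0.001],[0,0,0]],[[0,0,0.002],[0,0,0]],[[0,0,0.003],[0,0,0]],[[0,0,0.003],[0,0,0]]]'
python3 -c "
from h import *
goal([.502,-.0815,.07])
I,D=ctrl.camera('scene'); cv2.imwrite('pics/scene2.png',cv2.resize(I[110:220,280:420],None,fx=5,fy=5,interpolation=cv2.INTER_CUBIC))"
```

```text
time_s: 3.2
tcp_pos: [0.4932, -0.0827, 0.067]
ee_rot: [0.708, 0.706, -0.0, -0.0]
wrist_force: [-0.1, 0.2, 0.5]
gripper_width: 0.0007
gripper_force: 0.0
t 3.2 pos [ 0.4932 -0.0827  0.067 ] F [-0.1   0.19  0.45] w 0.0007203604427852451
shift [ 0.0012  0.0088 -0.003 ] turn [-0.0003 -0.     -0.0028]
```

View pics/scene2.png

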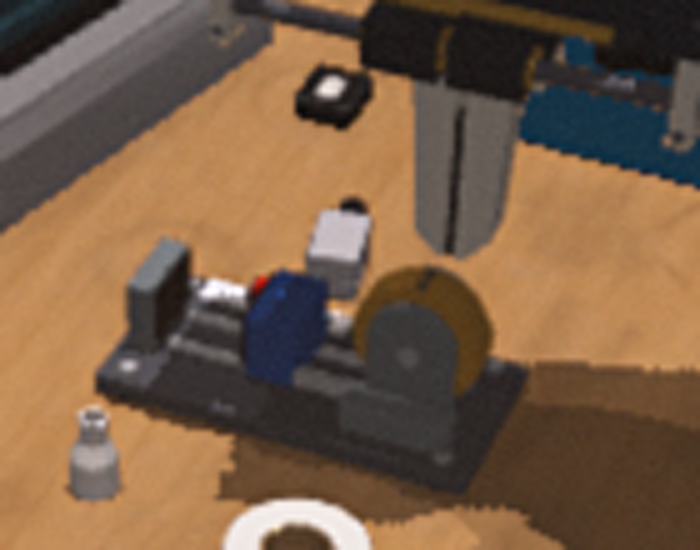

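The shut tip sits at crop (455,250), still about 20 mm above the wheel top at (425,275), so it ends near the grasp point. It has chamfered corners and a flat about 10 mm wide. Contact should come at TCP z ≈ 0.05.

```bash
python3 -m pendant '[[[0.001,0,0.004],[0,0,0]],[[0.001,0,0.008],[0,0,0]],[[0.001,0,0.011],[0,0,0]],[[0.001,0,0.013],[0,0,0]],[[0.001,0,0.013],[0,0,0]]]'
python3 -m pendant '[[[0,0,0.001],[0,0,0]],[[0,0,0.002],[0,0,0]],[[0,0,0.003],[0,0,0]],[[0,0,0.003],[0,0,0]]]'
```

```text
time_s: 3.67
tcp_pos: [0.4929, -0.0817, 0.0536]
ee_rot: [0.708, 0.706, -0.0, -0.0]
wrist_force: [-0.7, -0.2, 0.3]
gripper_width: 0.0003
gripper_force: 0.0
time_s: 4.0
tcp_pos: [0.4932, -0.0818, 0.0511]
ee_rot: [0.708, 0.706, -0.0, -0.0]
wrist_force: [0.0, 0.1, -0.4]
gripper_width: 0.0004
gripper_force: 0.0
```

```bash
python3 -m pendant '[[[0,0,0.0005],[0,0,0]],[[0,0,0.001],[0,0,0]],[[0,0,0.0015],[0,0,0]],[[0,0,0.0015],[0,0,0]]]'
python3 -m pendant '[[[0,0,0.0005],[0,0,0]],[[0,0,0.001],[0,0,0]],[[0,0,0.001],[0,0,0]]]'
```

```text
time_s: 4.33
tcp_pos: [0.4932, -0.0818, 0.0496]
ee_rot: [0.708, 0.706, -0.0, -0.0]
wrist_force: [0.9, -0.1, 0.4]
gripper_width: 0.0003
gripper_force: 0.0
time_s: 4.58
tcp_pos: [0.4933, -0.0818, 0.0491]
ee_rot: [0.708, 0.706, 0.0, 0.0]
wrist_force: [-1.9, -0.5, 8.4]
gripper_width: 0.0002
gripper_force: 4.3
```

```bash
python3 -m pendant '[[[0,0.002,0],[0,0,0]],[[0,0.0045,0],[0,0,0]],[[0,0.007,0],[0,0,0]],[[0,0.0095,0],[0,0,0]],[[0,0.012,0],[0,0,0]],[[0,0.0145,0],[0,0,0]],[[0,0.017,0.0003],[0,0,0]],[[0,0.018,0.0005],[0,0,0]]]'
python3 -m pendant '[[[0,0,0],[0,0,0]],[[0,0,-0.01],[0,0,0]],[[0,0,-0.02],[0,0,0]],[[0,0,-0.02],[0,0,0]]]'
cat >> h.py <<'E'
def look(k):
    I,D=ctrl.camera("wrist"); W=world("wrist",D); hsv=cv2.cvtColor(I,cv2.COLOR_BGR2HSV); H,S,V=[hsv[...,i].astype(int) for i in range(3)]
    b=(abs(W[...,0]-.57)<.07)&(abs(W[...,1]+.085)<.05)
    blue=b&(abs(H-110)<12)&(S>120)&(W[...,2]>.041)&(W[...,2]<.048); q=W[blue][:,0]; print("jaw top x",blue.sum(),np.percentile(q,[2,98]).round(4),q.mean().round(4))
    for n,m in dict(red=((H<8)|(H>172))&(S>140),yel=(abs(H-28)<6)&(S>100)).items():
        m=m&b&(W[...,1]<-.097)&(W[...,2]<.03); w=W[m]
        if len(w): v,u=np.nonzero(m); print(n,len(w),w.mean(0).round(4),u.mean().round(1),v.mean().round(1))
    u,v=proj("wrist",[.575,-.105,.02]).astype(int); cv2.imwrite(f"pics/w{k}.png",cv2.resize(I[max(v-50,0):v+50,max(u-70,0):u+70],None,fx=5,fy=5,interpolation=cv2.INTER_CUBIC))
E
python3 -c "
from h import *
goal([.493,-.0815,.055]); look(1)"
```

```text
time_s: 5.25
tcp_pos: [0.5127, -0.0819, 0.0491]
ee_rot: [0.708, 0.706, 0.001, 0.001]
wrist_force: [0.5, -0.7, 9.9]
gripper_width: 0.0005
gripper_force: 4.8
time_s: 5.58
tcp_pos: [0.5118, -0.0819, 0.07]
ee_rot: [0.708, 0.706, 0.001, 0.001]
wrist_force: [-0.5, -0.0, 0.1]
gripper_width: 0.0003
gripper_force: 0.0
t 5.5833 pos [ 0.5118 -0.0819  0.07  ] F [-0.54 -0.03  0.1 ] w 0.00034335972534739934
shift [ 0.0003 -0.0189  0.015 ] turn [ 0.0019  0.0002 -0.0031]
jaw top x 1039 [0.5527 0.5733] 0.5629
red 41 [ 0.5828 -0.113   0.018 ] 392.3 241.0
yel 34 [ 0.5661 -0.1306 -0.0016] 369.1 248.5
```

```bash
python3 -m pendant '[[[0,-0.01,0],[-0,0,0]],[[0,-0.019,0],[0,0,0]],[[0,-0.019,0.008],[0,0,0]],[[0,-0.019,0.015],[0,0,0]],[[0,-0.019,0.0185],[0,0,0]],[[0,-0.019,0.0195],[0,0,0]],[[0,-0.019,0.0205],[0,0,0]],[[0,-0.019,0.0205],[0,0,0]]]'
```

```text
time_s: 6.3
tcp_pos: [0.4914, -0.0818, 0.0482]
ee_rot: [0.708, 0.706, -0.001, -0.0]
wrist_force: [-7.0, 0.2, 25.9]
gripper_width: 0.0006
gripper_force: 13.1
```

```bash
python3 -m pendant '[[[0,0.002,-0.0005],[0,0,0]],[[0,0.0045,-0.0009],[0,0,0]],[[0,0.007,-0.001],[0,0,0]],[[0,0.0095,-0.001],[0,0,0]],[[0,0.012,-0.001],[0,0,0]],[[0,0.0145,-0.0009],[0,0,0]],[[0,0.017,-0.0006],[0,0,0]],[[0,0.019,-0.0004],[0,0,0]]]'
python3 -m pendant '[[[0,0,0],[0,0,0]],[[0,0,-0.01],[0,0,0]],[[0,0,-0.02],[0,0,0]],[[0,0,-0.02],[0,0,0]]]'
python3 -c "
from h import *
goal([.493,-.0815,.05]); look(2)"
```

```text
time_s: 6.97
tcp_pos: [0.5136, -0.0818, 0.0488]
ee_rot: [0.708, 0.706, 0.001, 0.001]
wrist_force: [-0.1, -0.6, 11.4]
gripper_width: 0.0002
gripper_force: 5.9
time_s: 7.3
tcp_pos: [0.5117, -0.0817, 0.0694]
ee_rot: [0.708, 0.706, 0.0, 0.0]
wrist_force: [0.5, 0.4, 0.0]
gripper_width: 0.0004
gripper_force: 0.0
t 7.3 pos [ 0.5117 -0.0817  0.0694] F [0.51 0.37 0.02] w 0.00044423437320530753
shift [ 0.0002 -0.0187  0.0194] turn [ 0.0011  0.0001 -0.0029]
jaw top x 1033 [0.5596 0.5801] 0.5697
red 38 [ 0.5829 -0.1142  0.0177] 392.5 242.5
yel 46 [ 0.5626 -0.1308 -0.0015] 365.9 249.2
```

View pics/w2.png

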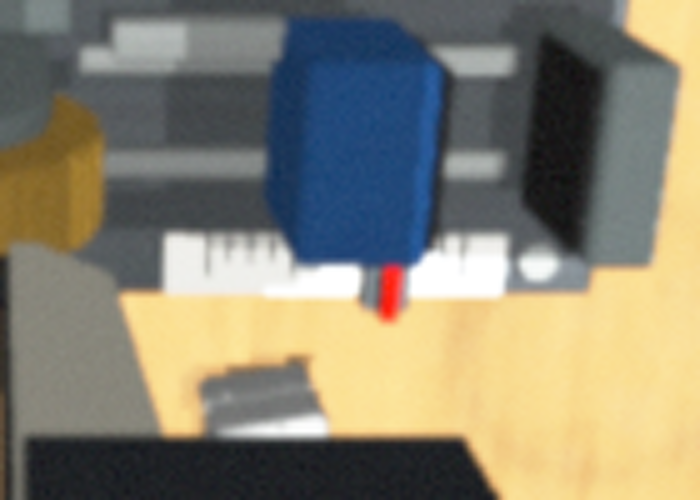

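The jaw has closed well, with its top's centre at crop (370,150), but it hides the pointer from this view. The red mark is at (390,290) and unshifted. I'll work out the remaining gap from the jaw position relative to the first wrist picture.

Run:
```python
from h import *
d=np.load("wrist1.npz"); I,D,W=d["I"],d["D"],d["W"]; hsv=cv2.cvtColor(I,cv2.COLOR_BGR2HSV); H,S,V=[hsv[...,i].astype(int) for i in range(3)]
b=(abs(W[...,0]-.57)<.07)&(abs(W[...,1]+.085)<.05)
m=b&(abs(H-110)<12)&(S>120)&(W[...,2]>.041)&(W[...,2]<.048); q=W[m][:,0]; print("jaw0",m.sum(),np.percentile(q,[2,98]),q.mean())
m=b&(abs(H-28)<8)&(S>70)&(W[...,1]<-.097)&(W[...,1]>-.118)&(V>120); v,u=np.nonzero(m); print(list(zip(u,v,W[m].round(4).tolist())))
# top camera now vs before: pointer and mark
I,D=ctrl.camera("top"); W=world("top",D); hsv=cv2.cvtColor(I,cv2.COLOR_BGR2HSV); cv2.imwrite("pics/top2.png",cv2.resize(I[150:250,340:440],None,fx=5,fy=5,interpolation=cv2.INTER_CUBIC))
K,o,A,_=cal("top")
for nm,(i,w) in dict(before=(np.load("top0.npz")["I"],np.load("top0.npz")["W"]),now=(I,W)).items():
    f=i.astype(float); r=slice(165,205); c=slice(387,399)
    B,G,Rr=[f[r,c,k] for k in range(3)]
    for n,wt in dict(yel=np.clip(np.minimum(Rr,G)-B-35,0,None),red=np.clip(Rr-np.maximum(G,B)-35,0,None)).items():
        v,u=np.mgrid[r,c]; 
        if wt.sum()>0:
            uu,vv=(u*wt).sum()/wt.sum(),(v*wt).sum()/wt.sum(); ray=A@np.array([(uu-K[0,2])/K[0,0],-(vv-K[1,2])/K[1,1],-1]); p=o+ray*(.02-o[2])/ray[2]; print(nm,n,wt.sum(),uu.round(2),vv.round(2),p.round(4))
```

```text
jaw0 680 [0.54603093 0.56740033] 0.5565236856269596
[(np.int64(440), np.int64(196), [0.6395, -0.0979, 0.0001]), (np.int64(439), np.int64(197), [0.6387, -0.0993, -0.0004]), (np.int64(440), np.int64(197), [0.6398, -0.0992, -0.0001]), (np.int64(439), np.int64(198), [0.639, -0.1007, -0.0007]), (np.int64(439), np.int64(200), [0.6392, -0.1031, -0.0004]), (np.int64(439), np.int64(201), [0.6392, -0.1043, -0.0001]), (np.int64(440), np.int64(201), [0.64, -0.104, 0.0008]), (np.int64(439), np.int64(202), [0.6399, -0.1059, -0.0012]), (np.int64(439), np.int64(204), [0.6396, -0.108, 0.0001]), (np.int64(438), np.int64(207), [0.6385, -0.1116, 0.001]), (np.int64(438), np.int64(208), [0.6393, -0.1134, -0.0006]), (np.int64(381), np.int64(209), [0.5649, -0.1074, 0.0196]), (np.int64(382), np.int64(209), [0.5659, -0.1073, 0.02]), (np.int64(437), np.int64(209), [0.6378, -0.1143, 0.0004]), (np.int64(438), np.int64(209), [0.6393, -0.1145, -0.0001]), (np.int64(430), np.int64(210), [0.63, -0.116, -0.0008]), (np.int64(431), np.int64(210), [0.6311, -0.116, -0.0006]), (np.int64(432), np.int64(210), [0.632, -0.1157
[... 252 characters left out ...]
np.int64(437), np.int64(210), [0.6386, -0.1161, -0.001]), (np.int64(430), np.int64(211), [0.6296, -0.1168, 0.0005]), (np.int64(431), np.int64(211), [0.631, -0.117, -0.0]), (np.int64(432), np.int64(211), [0.6326, -0.1173, -0.0009]), (np.int64(433), np.int64(211), [0.6342, -0.1176, -0.0016]), (np.int64(434), np.int64(211), [0.635, -0.1173, -0.0007]), (np.int64(435), np.int64(211), [0.6359, -0.1171, -0.0]), (np.int64(436), np.int64(211), [0.6372, -0.1171, -0.0002]), (np.int64(437), np.int64(211), [0.6388, -0.1174, -0.001]), (np.int64(438), np.int64(211), [0.6398, -0.1172, -0.0005])]
before yel 328.0 395.29 187.77 [ 0.5712 -0.1154  0.02  ]
before red 384.0 395.05 181.31 [ 0.5836 -0.115   0.02  ]
```

```bash
python3 -m pendant '[[[0,-0.01,0],[-0,0,0]],[[0,-0.0155,0],[0,0,0]],[[0,-0.0155,0.008],[0,0,0]],[[0,-0.0155,0.015],[0,0,0]],[[0,-0.0155,0.0185],[0,0,0]],[[0,-0.0155,0.0192],[0,0,0]],[[0,-0.0155,0.0197],[0,0,0]],[[0,-0.0155,0.0197],[0,0,0]]]'
```

```text
time_s: 8.07
tcp_pos: [0.496, -0.0818, 0.0492]
ee_rot: [0.708, 0.706, -0.0, 0.001]
wrist_force: [-4.5, -0.8, 26.2]
gripper_width: 0.0003
gripper_force: 12.9
```

```bash
python3 -m pendant '[[[0,0.001,-0.0005],[0,0,0]],[[0,0.003,-0.0007],[0,0,0]],[[0,0.005,-0.0007],[0,0,0]],[[0,0.007,-0.0006],[0,0,0]],[[0,0.009,-0.0005],[0,0,0]],[[0,0.011,-0.0005],[0,0,0]],[[0,0.012,-0.0005],[0,0,0]],[[0,0.012,-0.0005],[0,0,0]]]'
python3 -m pendant '[[[0,0,0],[0,0,0]],[[0,0,-0.01],[0,0,0]],[[0,0,-0.03],[0,0,0]],[[0,0,-0.06],[0,0,0]],[[0,0,-0.09],[0,0,0]],[[0,0,-0.09],[0,0,0]],[[0,0,-0.09],[0,0,0]]]'
python3 -c "
from h import *
goal([.493,-.0815,.139]); look(3)"
```

```text
time_s: 8.73
tcp_pos: [0.5097, -0.0818, 0.0494]
ee_rot: [0.708, 0.706, 0.001, 0.001]
wrist_force: [0.8, -1.2, 15.2]
gripper_width: 0.0008
gripper_force: 7.6
time_s: 9.32
tcp_pos: [0.5086, -0.082, 0.14]
ee_rot: [0.708, 0.706, 0.001, 0.001]
wrist_force: [-0.2, -0.0, -1.0]
gripper_width: 0.0005
gripper_force: 0.0
t 9.3167 pos [ 0.5086 -0.082   0.14  ] F [-0.17 -0.01 -0.99] w 0.00045614712881321634
shift [ 0.0005 -0.0156  0.001 ] turn [ 0.0027  0.0004 -0.0035]
jaw top x 544 [0.5633 0.5834] 0.5733
red 24 [ 0.5819 -0.114   0.0175] 378.9 215.5
yel 27 [ 0.5736 -0.127   0.0009] 368.5 220.6
```

View pics/w3.png

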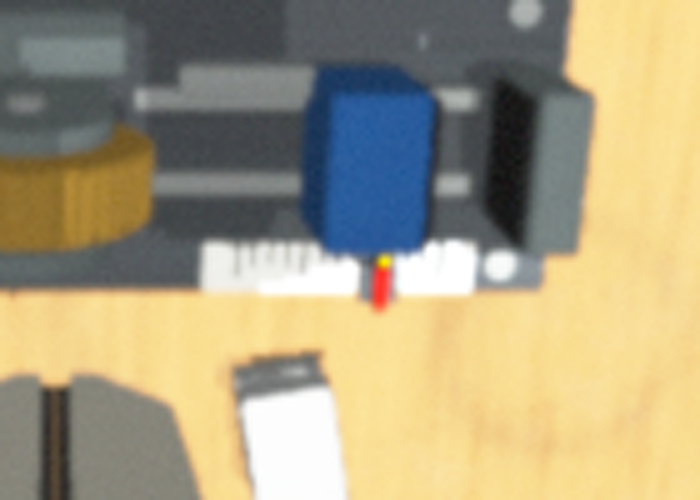

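The yellow pointer (385,261) lies in line with the red mark (384,266 to 379,308), to within about 0.5 mm. The hand is clear and nothing else was approached, so I'm handing in.

```bash
python3 -c "
from bench import ctrl
print(ctrl.finish_job())"
```

```text
the job is handed in; nothing more can be done
None
```

The clamp is preset: three strokes on top of the wheel brought the yellow pointer in line with the red mark (about 0.5 mm by eye in the last wrist picture), the hand is clear, and the job is handed in at about 9.4 s; no verdict came back.

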